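Fit the kneading paddle onto the sweet-maker's bean-paste kneader

TASK

Take the white kneading paddle with the red head from the black tray, thread it upright onto the steel drive spindle in the bowl of the kneader, and turn it until its slots mesh with the spindle's splines so that it slides down. Press it fully home against the sprung orange collar and finish still gripping it and keeping it pressed down: do not let go. Leave the green-headed slicing disc, the cup and the dish on the tray where they are.

Things in the scene. Friction and masses are not known exactly. Their poses are not given: they have to be found in the camera images.
- paddle_mid (a point): Loose white kneading paddle, about 140 g, 78 mm tall, upright on the tray; the point is on its axis half-way up, 39 mm above its underside; z up. Hub 36 mm square, hollow and open below: plus-shaped bore 44 mm deep, slots 13.2 mm wide along the paddle's x and y, so it meshes in any of four quarter turns. Two arms reach 50 mm along +x and -x, from 31 mm below the point to 1 mm below.
- paddle_head (a point): Centre of the paddle's red square head, 24 mm above paddle_mid: 28 x 28 mm, 30 mm tall (15 mm above and below this point), sides parallel to the paddle's x and y; grip it from above across either pair of sides. Directly under it is a round white flange 51 mm across, 4 mm thick.
- spindle_foot (a point): On the vertical axis of the kneader's steel spindle, where the paddle's underside lies when the collar is at its stop: 72 mm above the table, 8 mm under the collar's top at rest. z up; x, y along the splines, turning with it. Four splines, 10 mm wide, reach 16 mm out along +-x and +-y; top 19 mm above this point, tapered over the last 3 mm. Braked: turns only above about 0.6 N m.
- spindle_top (a point): Tip of the round pin on top of the spindle, 39 mm above spindle_foot; 10 mm in diameter, 20 mm long above the splines. A paddle not lined up within some 5 degrees rests on the splines; lined up, it slides down. Around it the kneader, fixed to the table: white bowl 172 mm across the rim, rim 5 mm below this point, with a grey handle reaching 122 mm from the axis.
- collar (a joint): Sprung orange collar, a disc 54 mm in diameter about the spindle, that the paddle's underside pushes down: 0 at rest, grows downwards to 0.008 m at its stop. It takes about 4 N to start, 9 N at the stop, and springs back when released.
- disc_mid (a point): Bystander on the tray: slicing disc with a green square head on a hub like the paddle's, and a steel disc 92 mm in diameter in place of arms; the point is on its axis half-way up, 39 mm above its underside. Not to be moved.
- tray: Round black tray with a red rim line, 340 mm in diameter, fixed to the table; origin under its centre; floor 6 mm above the table, rim 16 mm. Paddle, slicing disc, cup and dish stand on it.
- cup: Bystander on the tray: clear cup 60 mm across and 42 mm tall; origin under its centre.
- dish: Bystander on the tray: white two-part dish 72 x 60 x 20 mm with coloured sweets in it, up to 27 mm tall; origin under its centre.
Mind the look-alikes: they are no part of the job. Leave any pink or purple look-alike of the part that bears paddle_mid alone.

How it is judged:
On the way, in this order (a step that is already met when the one before it is completed fails the run):
1. the paddle is lifted clear of the tray, held by the fingers (height (world z) of paddle_mid above 0.075 m and contact force between paddle and the fingers above 1 N), for 0.1 s.
2. the paddle's slots have meshed: it sits upright on the spindle, down over the splines (horizontal distance between paddle_mid and spindle_foot below 0.005 m and z of paddle_mid in the frame of spindle_foot below 0.054 m and angle between paddle_mid's own z axis and vertical below 0.12 rad), for 0.1 s.
At the end, for the whole second after the job is handed in: The paddle is meshed on the spindle (axis within 4 mm, upright within 0.08 rad, underside within 3.5 mm of the fully home height), the collar is pressed down more than 5 of its 8 mm by the paddle, and the fingers still hold the paddle (over 3 N), all at rest through the last second (value of joint collar above 0.005 m and horizontal distance between paddle_mid and spindle_foot below 0.004 m and z of paddle_mid in the frame of spindle_foot below 0.0425 m and angle between paddle_mid's own z axis and vertical below 0.08 rad and contact force between paddle and collar above 3 N and contact force between paddle and the fingers above 3 N and linear speed of paddle below 0.02 m/s); the arm keeps its last pose, push and grip.
It fails at once if the slicing disc, the cup or the dish on the tray is shoved more than 25 mm (distance of any of disc_mid, cup, dish from where it was at the start of the episode above 0.025 m).
It also fails if it takes over 46 s, if anything falls off the work surface, if the arm or the gripper's body presses on something with over 40 N, if the wrist force passes 120 N, or if a joint passes its speed limit or range.

ROBOT

A 6-joint arm with a two-finger parallel gripper is mounted at the origin on the work surface. World frame = base frame: x ahead of the robot, y to its left, z up, the work surface at z = 0. Lengths are in m, angles in rad, forces in N, time in s.
With the tool pointing down it reaches from about 0.325 to 0.75 m from the base axis. Payload 7.6 kg.
Tool frame: the origin (TCP) lies midway between the tips of the shut fingers; the grasp point (between the pads) lies 19 mm behind it; z points along the fingers, y is the line along which they close (so a half turn about z gives the same grasp; the last joint's range is limited). The gripper opens to 85 mm and grips with 20 to 120 N. Pads are 22 mm wide; open, the fingers measure 114 mm over their backs; the gripper's body (76 mm by 85 mm) begins 54 mm behind the grasp point. The pads swing forward as they close: fully open they stand 13 mm farther back than shut.
Start: joints at [1.066, 0.052, 1.401, -0, 1.689, -0.07], TCP at [0.221, 0.476, 0.231] pointing down, gripper open.
Joint ranges: [-2.9, 2.9], [-0.91, 2.17], [0.12, 2.37], [-1.06, 4.2], [0.26, 2.73], [-2.93, 2.93]. Speed limits (rad/s): [2.57, 2.57, 3.01, 3.14, 3.14, 3.14].

INTERFACE

Orientations are given as a unit quaternion [w, x, y, z].
In Python, from station import ctrl, vision, close_job gives the robot as it stands. The module is installed in compiled form; this text tells all that it offers.
- The arm moves only by the tool send_rows, never from a script. Its argument "commands" is a list that holds one entry, the list of rows, each a list of 7 numbers: the shift along the world's x, y, z in m, then the turn, a rotation vector about the world's x, y, z in degrees, then the finger opening in m, from 0 to 0.0854. In form: [[[dx, dy, dz, wx, wy, wz, hand], ...]]. A call has 1 to 12 rows; each row is the pose to reach, as a shift and turn from the pose commanded when the call began; what a row does not reach only later rows make up. A row lasts 1/12 s, in which the tool goes at most 41.7 mm and 7.16 degrees, less where a joint would pass 70% of its speed; a pose out of reach is approached as far as the arm can. A call with a gripper value outside its range is refused whole. The fingers move at their own pace and stop on an object; the grip force is fixed at half the most. Time passes only in rows, so rows that repeat a pose let the fingers close. It gives the time, the measured TCP pose, the force, the opening and the grip force at its end, in the units of the state.
- ctrl.observe(): the state, without advancing time (a new reading comes with each control period).
- vision.capture(name): name is "scene" or "top" or "wrist"; returns a dict with "pixels" (480x640x3 uint8, blue, green, red), "depth" (480x640 float32, m along the optical axis (not along the pixel's ray), 0 where there is no reading), "mtx" (3x3 intrinsics, pixels), "distortion" ([k1, k2, p1, p2, k3] as OpenCV has them; the pictures are not rectified), "R" (3x3) and "t" (3): a world point X has camera coordinates R X + t; the wrist camera has in their place "tool_from_camera" (4x4, takes a point from camera to tool coordinates, whose origin is the TCP and whose axes are the flange's). Camera axes: x right, y down, z forward; pixel columns grow to the right and rows downward; lengths in m; the calibration is good to about 2 mm. A picture is of the moment at which its call begins: read the wrist's pose just before it.
- close_job(): hands the job in; it is judged then, once.
The state is a dict: "time": time; "joint_positions": joint angles; "joint_velocities": joint speeds; "joint_torque": joint torques, N m; "ee_pos": TCP position; "tcp_rot": TCP orientation; "force": force on the tool from outside, world axes, zero at the start; "moment": the same for the moment, N m; "opening": opening from 0.0 (shut) to 1.0 (fully open); "grip_force": force on a finger pad.
Only numpy, scipy, OpenCV 4.12 (cv2) and the standard library are available. Lean on these libraries where they do the work, as an engineer would, in place of code of your own. Each camera call takes 0.05 s, during which the arm holds its last target. There are 200 camera calls.

## Working session

There is one attempt and no reset: what is moved stays moved. The work goes in short steps, Python scripts to look and compute and a tool call to move; the robot and the scene stay as the last step left them, time stands still between calls to the robot, and variables do not carry over. Pictures are saved under pics/ and viewed, at most 10 in all, crops included, and the job is handed in when it is done.

Besides the shell and the picture viewer there is one more tool, called as name(argument=value, ...) on one line, values as JSON. send_rows: Moves the arm, as the interface text tells. Its arguments: {"type":"object","properties":{"commands":{"type":"array","items":{"type":"array","items":{"type":"array","items":{"type":"number"}}}}},"required":["commands"]}

```bash
mkdir -p pics; cat > h.py <<'E'
import numpy as np, cv2
from station import ctrl, vision, close_job
from scipy.spatial.transform import Rotation as Ro
def cam(name):
    s=ctrl.observe(); c=vision.capture(name)
    if name=="wrist":
        q=np.array(s["tcp_rot"]); T=np.eye(4); T[:3,:3]=Ro.from_quat([q[1],q[2],q[3],q[0]]).as_matrix(); T[:3,3]=s["ee_pos"]
        c["W"]=T@np.array(c["tool_from_camera"])
    else:
        R=np.array(c["R"]); W=np.eye(4); W[:3,:3]=R.T; W[:3,3]=-R.T@np.array(c["t"]).ravel(); c["W"]=W
    return c
def rays(c,uv):
    p=cv2.undistortPoints(np.array(uv,float).reshape(-1,1,2),np.array(c["mtx"]),np.array(c["distortion"])).reshape(-1,2)
    d=np.c_[p,np.ones(len(p))]@c["W"][:3,:3].T
    return c["W"][:3,3],d
def onz(c,uv,z):
    o,d=rays(c,uv); return o+d*((z-o[2])/d[:,2])[:,None]
def ondepth(c,uv):
    o,d=rays(c,uv); uv=np.array(uv).reshape(-1,2).astype(int); return o+d*c["depth"][uv[:,1],uv[:,0]][:,None]
def tri(c1,uv1,c2,uv2):
    o1,d1=rays(c1,[uv1]);o2,d2=rays(c2,[uv2]);d1=d1[0];d2=d2[0]
    s=np.linalg.lstsq(np.c_[d1,-d2],o2-o1,rcond=None)[0]
    a=o1+s[0]*d1;b=o2+s[1]*d2
    return (a+b)/2,np.linalg.norm(a-b)
E
python3 - <<'E'
from h import *
for n in ("scene","top"):
    c=cam(n); cv2.imwrite(f"pics/{n}0.png",c["pixels"]); print(n,c["W"][:3,3].round(3))
s=ctrl.observe();print(s)
E
```

```text
scene [1.166 0.243 0.631]
top [0.332 0.124 1.404]
{'time': 0.1, 'joint_positions': array([ 1.06571370e+00,  5.27574636e-02,  1.40162453e+00,  2.06820443e-05,
        1.68858971e+00, -7.03185451e-02]), 'joint_velocities': array([ 0.0020134 , -0.00122725, -0.00412577, -0.00066083,  0.00145892,
       -0.00083445]), 'joint_torque': array([ 6.86276344e-04, -3.82578635e+01, -3.60987496e+01, -1.15667699e-04,
        4.70480634e-03,  1.31927962e-05]), 'ee_pos': array([0.22098187, 0.47593357, 0.23056451]), 'tcp_rot': array([-2.05499115e-04,  2.15672787e-01,  9.76465449e-01, -6.58269392e-04]), 'force': array([0.66259   , 0.16128858, 0.35565249]), 'moment': array([-0.009931  , -0.06284072,  0.0045074 ]), 'grip_force': 0.0, 'opening': 0.9967214100989136}
```

View pics/scene0.png

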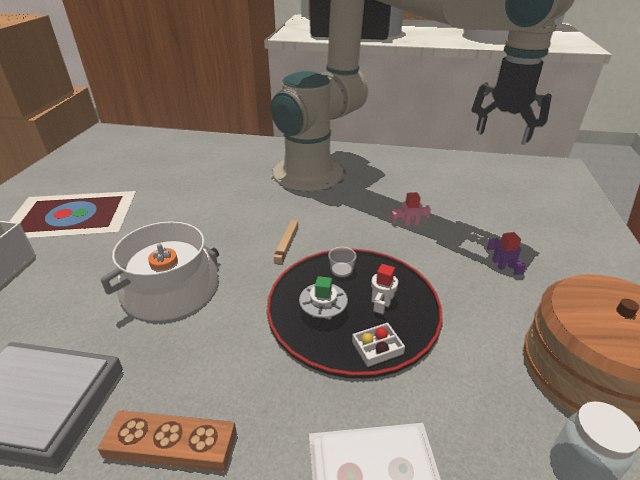

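View pics/top0.png

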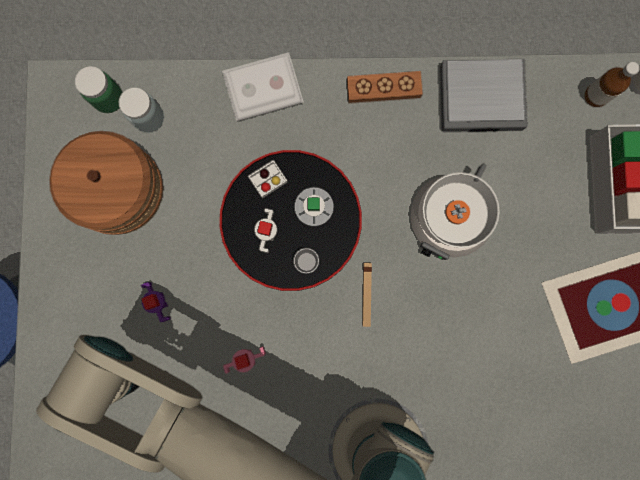

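Top view: the red-headed candidates are the white paddle on the tray (265,229), a pink one (243,361) and a purple one (152,301), both of those on the table. The white one on the black tray fits the description; the pink and purple ones are look-alikes. The spindle with its orange collar is at (457,211), the disc's green head at (314,204). In the scene view the paddle head is at (385,275) and the spindle at (163,255). Next I measure and confirm with a crop.

```bash
python3 - <<'E'
from h import *
t=cam("top"); s=cam("scene")
def blob(c,lo,hi,roi,hue2=None):
    x0,y0,x1,y1=roi; h=cv2.cvtColor(c["pixels"],cv2.COLOR_BGR2HSV)[y0:y1,x0:x1]
    m=cv2.inRange(h,lo,hi)
    if hue2: m|=cv2.inRange(h,*hue2)
    k=cv2.findContours(m,cv2.RETR_EXTERNAL,cv2.CHAIN_APPROX_NONE)[0]; k=max(k,key=cv2.contourArea)+np.array([x0,y0])
    return k
red=((0,150,80),(6,255,255)); r2=((172,150,80),(179,255,255))
kt=blob(t,*red,(245,205,285,250),r2); ks=blob(s,*red,(370,255,400,290),r2)
cen=lambda k:(lambda r:np.array(r[0]))(cv2.minAreaRect(k))
print("red",cen(kt),cen(ks),"tri",tri(t,cen(kt),s,cen(ks)), "rect",cv2.minAreaRect(kt))
c4=cv2.boxPoints(cv2.minAreaRect(kt)); P=onz(t,c4,0.084); e=np.diff(P,axis=0); print(P.mean(0),np.linalg.norm(e,axis=1),np.degrees(np.arctan2(e[:,1],e[:,0])))
ko=blob(t,(3,120,80),(18,255,255),(435,190,480,235)); kos=blob(s,(3,120,80),(18,255,255),(140,240,185,275))
el=cv2.fitEllipse(cv2.convexHull(ko)); print("collar",el, cen(kos)); print("tri",tri(t,cen(ko),s,cen(kos)),onz(t,[el[0]],.08))
a=t["pixels"][180:280,215:365]; b=t["pixels"][180:240,425:485]
cv2.imwrite("pics/crop1.png",np.hstack([cv2.resize(a,(450,300),interpolation=2),cv2.resize(b,(300,300),interpolation=2)]))
# paddle arms: white mask around hub
h=cv2.cvtColor(t["pixels"],cv2.COLOR_BGR2HSV); m=cv2.inRange(h,(0,0,150),(179,60,255)); m[:205]=0;m[255:]=0;m[:,:245]=0;m[:,290:]=0
ys,xs=np.nonzero(m); P=onz(t,np.c_[xs,ys],.04)[:,:2]; u,sv,v=np.linalg.svd(P-P.mean(0),full_matrices=False); print("arm dir deg",np.degrees(np.arctan2(v[0,1],v[0,0])),P.mean(0))
for n,uv,z in (("disc",(314,204),.08),("cup",(306,261),.04),("dish",(268,179),.02),("tray",(290,220),.016)): print(n,onz(t,[uv],z).round(3))
E
```

```text
red [264.41177368 227.85296631] [384.64703369 274.4118042 ] tri (array([0.51200953, 0.25628834, 0.07045368]), np.float64(0.0011149293458925195)) rect ((264.4117736816406, 227.85296630859375), (11.884244918823242, 11.641709327697754), 14.03624439239502)
[0.5101711  0.25549911 0.084     ] [0.02670803 0.02719928 0.02669669] [ -13.94299512 -104.76304379  165.93943869]
collar ((457.39154052734375, 211.4452667236328), (23.191394805908203, 23.79750633239746), 108.32547760009766) [162.49459839 259.23242188]
tri (array([ 0.54366665, -0.18836936,  0.07106155]), np.float64(1.787040945078329e-05)) [[ 0.54353892 -0.18607859  0.08      ]]
arm dir deg 169.30245421530034 [0.50998068 0.25583596]
disc [[0.565 0.142 0.08 ]]
cup [[0.437 0.163 0.04 ]]
dish [[0.637 0.253 0.02 ]]
tray [[0.538 0.201 0.016]]
```

View pics/crop1.png

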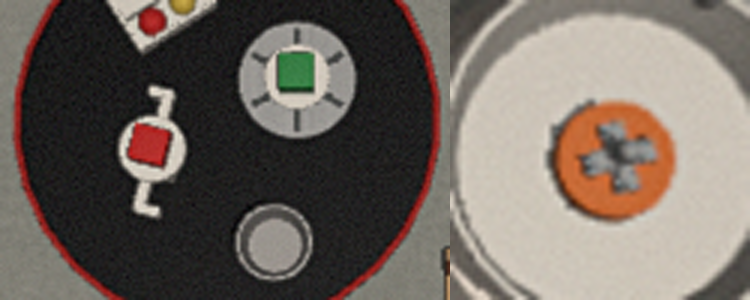

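Crop: the red square head sits on the white flange with the two white arms (150,145 in the crop), so this is the paddle meant. The grey four-spline spindle on the orange collar is at crop (618,158). Next I check the wrist camera's mounting.

```bash
python3 - <<'E'
from h import *
c=cam("wrist"); print(np.round(c["tool_from_camera"],3),c["mtx"]); print(c["W"].round(3))
E
```

```text
[[ 0.001 -0.966 -0.259  0.065]
 [ 1.     0.001  0.001  0.   ]
 [-0.    -0.259  0.966 -0.143]
 [ 0.     0.     0.     1.   ]] [[426.5144183    0.         324.44792206]
 [  0.         426.5144183  246.50241932]
 [  0.           0.           1.        ]]
[[ 0.42   0.877  0.234  0.162]
 [ 0.908 -0.406 -0.109  0.504]
 [-0.001  0.259 -0.966  0.373]
 [ 0.     0.     0.     1.   ]]
```

send_rows(commands=[[[0.29,-0.62,0.03,0,0,0,0.085],[0.29,-0.62,0.03,0,0,0,0.085],[0.29,-0.62,0.03,0,0,0,0.085],[0.29,-0.62,0.03,0,0,0,0.085],[0.29,-0.62,0.03,0,0,0,0.085],[0.29,-0.62,0.03,0,0,0,0.085],[0.29,-0.62,0.03,0,0,0,0.085],[0.29,-0.62,0.03,0,0,0,0.085],[0.29,-0.62,0.03,0,0,0,0.085],[0.29,-0.62,0.03,0,0,0,0.085],[0.29,-0.62,0.03,0,0,0,0.085],[0.29,-0.62,0.03,0,0,0,0.085]]])

```text
time: 1.25
ee_pos: [0.4331, 0.0216, 0.2535]
tcp_rot: [0.0, 0.216, 0.976, 0.0]
force: [0.9, 1.3, -0.3]
opening: 0.993
grip_force: 0.0
```

send_rows(commands=[[[0.11,-0.205,0.0,0,0,0,0.085],[0.11,-0.205,0.0,0,0,0,0.085],[0.11,-0.205,0.0,0,0,0,0.085],[0.11,-0.205,0.0,0,0,0,0.085],[0.11,-0.205,0.0,0,0,0,0.085],[0.11,-0.205,0.0,0,0,0,0.085],[0.11,-0.205,0.0,0,0,0,0.085],[0.11,-0.205,0.0,0,0,0,0.085],[0.11,-0.205,0.0,0,0,0,0.085]]])

```text
time: 2.0
ee_pos: [0.5426, -0.1808, 0.2531]
tcp_rot: [-0.0, 0.216, 0.976, 0.0]
force: [0.3, -0.1, -0.6]
opening: 0.995
grip_force: 0.0
```

```bash
python3 - <<'E'
from h import *
import pickle
c=cam("wrist"); pickle.dump(c,open("w1.pkl","wb")); cv2.imwrite("pics/w1.png",c["pixels"]); s=ctrl.observe(); print(s["ee_pos"],s["tcp_rot"])
E
```

```text
[ 0.54258975 -0.1803744   0.25340984] [5.00080739e-05 2.15213789e-01 9.76566948e-01 1.38506330e-04]
```

View pics/w1.png

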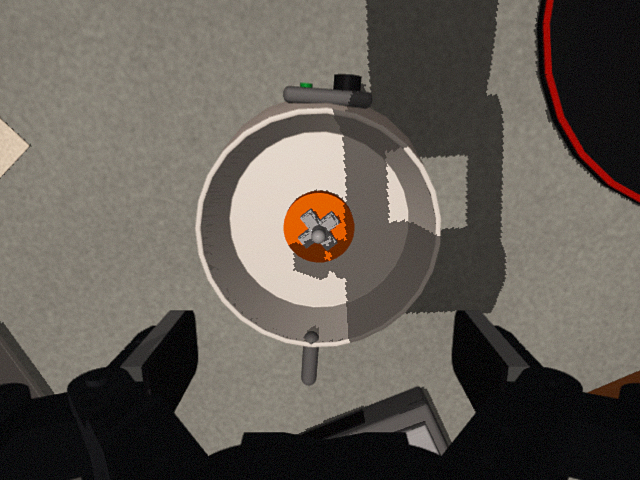

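Wrist view: the bowl rim is centred near (318,227), the orange collar at (319,227), and the four splines form an X at (308,215), (333,218), (305,238), (333,243). The pin tip is near (319,236).

```bash
cat > spl.py <<'E'
from h import *
def spindle(c,roi=(270,180,370,275),up=None):
    x0,y0,x1,y1=roi; h=cv2.cvtColor(c["pixels"],cv2.COLOR_BGR2HSV)
    m=cv2.inRange(h,(2,110,40),(20,255,255)); z=np.zeros_like(m); z[y0:y1,x0:x1]=m[y0:y1,x0:x1]; m=z
    hull=cv2.convexHull(np.vstack([k for k in cv2.findContours(m,cv2.RETR_EXTERNAL,cv2.CHAIN_APPROX_NONE)[0] if cv2.contourArea(k)>10]))
    P=onz(c,hull.reshape(-1,2),0.08)[:,:2]
    A=np.c_[2*P,np.ones(len(P))]; s=np.linalg.lstsq(A,(P**2).sum(1),rcond=None)[0]; r=np.sqrt(s[2]+s[0]**2+s[1]**2)
    print("collar",s[:2],"r",r)
    d=np.zeros_like(m); cv2.fillConvexPoly(d,hull,255); d=cv2.erode(d,np.ones((3,3)))
    g=(d>0)&(h[...,1]<90)
    ys,xs=np.nonzero(g); Q=onz(c,np.c_[xs,ys],0.091)[:,:2]
    w=Q-s[:2]; w=w[np.hypot(*w.T)<.022]
    for lim in (.009,.011):
        v=w[np.hypot(*w.T)>lim]; print(len(v),"spline angle",np.degrees(np.angle(np.sum(np.exp(4j*np.arctan2(v[:,1],v[:,0])))))/4)
    print("gray centre",Q.mean(0), "bbox centre",(Q.max(0)+Q.min(0))/2)
    dd=c["depth"]; pts=ondepth(c,np.c_[xs,ys]); zz=pts[:,2]; top=pts[(zz>.1)&(zz<.12)]; sp=pts[(zz>.085)&(zz<.095)]
    print("depth pin",np.median(top,0),len(top),np.percentile(zz,95),"splines",np.median(sp[:,2]),(sp.max(0)+sp.min(0))/2)
    return s[:2]
E
python3 - <<'E'
from spl import *; import pickle
c=pickle.load(open("w1.pkl","rb")); spindle(c)
im=c["pixels"][180:280,265:375]; cv2.imwrite("pics/w1c.png",cv2.resize(im,None,fx=5,fy=5,interpolation=2))
# rim circle
g=cv2.cvtColor(c["pixels"],cv2.COLOR_BGR2GRAY); print(onz(c,[(319,236)],.111),onz(c,[(319,228)],.091))
E
```

```text
collar [ 0.54480791 -0.18610158] r 0.027303296706227644
590 spline angle 13.320388751448789
418 spline angle 13.363249439824918
gray centre [ 0.54420429 -0.18580852] bbox centre [ 0.54444177 -0.18586728]
depth pin [ 0.5441161  -0.18583539  0.10913579] 182 0.11004541805331092 splines 0.0901822224478116 [ 0.54521793 -0.18641062  0.08999039]
[[ 0.54454329 -0.18526608  0.111     ]] [[ 0.54336492 -0.184975    0.091     ]]
```

View pics/w1c.png

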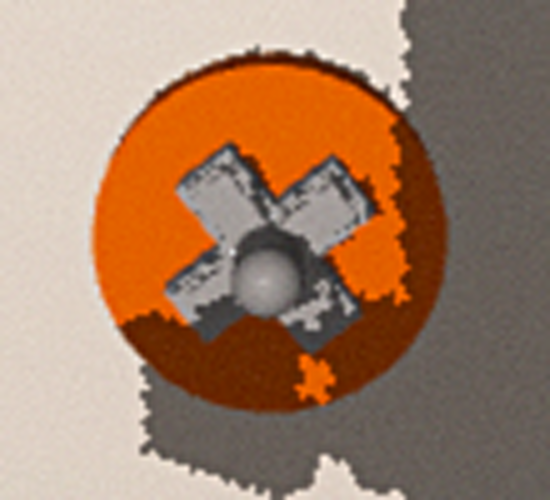

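Crop: the splines form a clean X at (270,245) and the pin tip is at (268,283). The spindle is at (0.5447, -0.1860) with splines at +13.3°. The depth readings, pin 0.110 and splines 0.090, agree with the text. Now over to the paddle.

send_rows(commands=[[[-0.032,0.436,0,0,0,11,0.085],[-0.032,0.436,0,0,0,11,0.085],[-0.032,0.436,0,0,0,11,0.085],[-0.032,0.436,0,0,0,11,0.085],[-0.032,0.436,0,0,0,11,0.085],[-0.032,0.436,0,0,0,11,0.085],[-0.032,0.436,0,0,0,11,0.085],[-0.032,0.436,0,0,0,11,0.085],[-0.032,0.436,0,0,0,11,0.085],[-0.032,0.436,0,0,0,11,0.085],[-0.032,0.436,0,0,0,11,0.085],[-0.032,0.436,0,0,0,11,0.085]]])

```text
time: 3.05
ee_pos: [0.5085, 0.2597, 0.2535]
tcp_rot: [-0.0, 0.118, 0.993, 0.001]
force: [-0.7, 0.0, -0.2]
opening: 0.995
grip_force: 0.0
```

send_rows(commands=[[[0,0,0,0,0,0,0.085],[0,0,0,0,0,0,0.085],[0,0,0,0,0,0,0.085]]])

```text
time: 3.3
ee_pos: [0.5107, 0.2539, 0.2536]
tcp_rot: [0.0, 0.122, 0.993, 0.0]
force: [-0.2, -0.1, 0.2]
opening: 0.997
grip_force: 0.0
```

```bash
cat > pad.py <<'E'
from h import *
s=ctrl.observe(); c=cam("wrist"); print("ee",s["ee_pos"],s["tcp_rot"])
h=cv2.cvtColor(c["pixels"],cv2.COLOR_BGR2HSV); m=cv2.inRange(h,(0,150,130),(6,255,255))|cv2.inRange(h,(174,150,130),(179,255,255))
T=c["W"]; # expected pixel
X=np.linalg.inv(T)@np.array([.511,.256,.084,1]); uv=(np.array(c["mtx"])@X[:3]/X[2])[:2]; print("expect",uv)
ks=[k for k in cv2.findContours(m,cv2.RETR_EXTERNAL,cv2.CHAIN_APPROX_NONE)[0] if cv2.contourArea(k)>200]
k=min(ks,key=lambda k:np.hypot(*(cv2.minAreaRect(k)[0]-uv)))
# top face only: by depth
msk=np.zeros_like(m); cv2.drawContours(msk,[k],-1,255,-1); ys,xs=np.nonzero(msk); P=ondepth(c,np.c_[xs,ys]); zt=np.percentile(P[:,2],80); top=np.abs(P[:,2]-zt)<.004
Q=P[top]; print("top z",zt,len(Q))
r=cv2.minAreaRect((Q[:,:2]*1000).astype(np.float32)); print("rect mm",r); b=cv2.boxPoints(r); e=np.diff(b,axis=0); print("edge deg",np.degrees(np.arctan2(e[:,1],e[:,0])))
w=cv2.inRange(h,(0,0,140),(179,50,255)); ys,xs=np.nonzero(w); A=ondepth(c,np.c_[xs,ys]); d=A[:,:2]-np.array(r[0])/1000; rr=np.hypot(*d.T)
ar=A[(rr<.056)&(rr>.027)&(A[:,2]<.055)&(A[:,2]>.01)]; v=np.linalg.svd(ar[:,:2]-np.array(r[0])/1000,full_matrices=False)[2][0]; print("arms",len(ar),np.degrees(np.arctan2(v[1],v[0])))
fl=A[(rr<.028)&(np.abs(A[:,2]-.054)<.005)]; q=cv2.minEnclosingCircle((fl[:,:2]*1000).astype(np.float32)); print("flange z",np.median(fl[:,2]),q)
cv2.imwrite("pics/w2.png",c["pixels"])
E
python3 pad.py
```

```text
ee [0.51069074 0.25386335 0.25362806] [3.05841123e-04 1.21550711e-01 9.92585173e-01 6.79137609e-05]
expect [326.78366107 221.97165675]
top z 0.08437823451024914 1302
rect mm ((512.2479248046875, 257.4710388183594), (27.0865535736084, 27.728057861328125), 76.26366424560547)
edge deg [-13.736352  76.26376  166.26364 ]
arms 829 -8.41931427011195
flange z 0.0538788945802095 ((512.7513427734375, 257.2146911621094), 25.610685348510742)
```

View pics/w2.png

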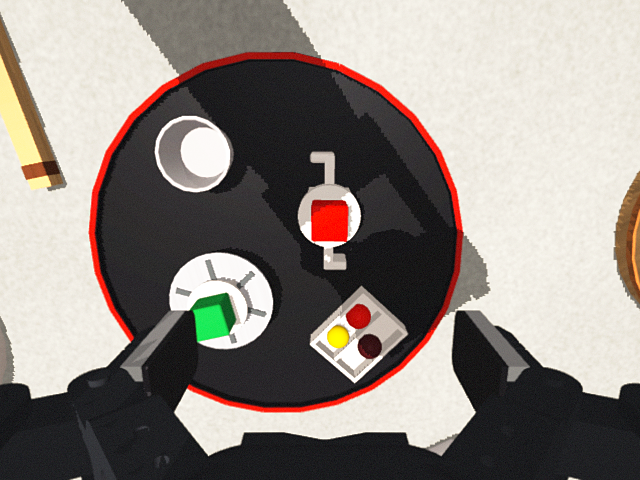

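Wrist view: the paddle's red head is at (330,221) with its flange and both arms, the green-headed disc at (220,300), the dish at (359,335), and the cup at (194,153). The finger path along the jaw line is free. The head centre is (0.5125, 0.2573), top at z 0.084, sides at 76.3°.

send_rows(commands=[[[0.002,0.0035,-0.04,0,0,0,0.085],[0.002,0.0035,-0.08,0,0,0,0.085],[0.002,0.0035,-0.12,0,0,0,0.085],[0.002,0.0035,-0.145,0,0,0,0.085],[0.002,0.0035,-0.145,0,0,0,0.085],[0.002,0.0035,-0.145,0,0,0,0.085],[0.002,0.0035,-0.145,0,0,0,0.085]]])

```text
time: 3.93
ee_pos: [0.5141, 0.2582, 0.111]
tcp_rot: [0.002, 0.122, 0.993, 0.001]
force: [0.6, -0.0, 0.4]
opening: 0.992
grip_force: 0.0
```

send_rows(commands=[[[-0.001,-0.001,-0.03,0,0,0,0.085],[-0.001,-0.001,-0.05,0,0,0,0.085],[-0.001,-0.001,-0.051,0,0,0,0.085],[-0.001,-0.001,-0.051,0,0,0,0.085],[-0.001,-0.001,-0.051,0,0,0,0.085]]])

```text
time: 4.35
ee_pos: [0.5133, 0.2578, 0.0602]
tcp_rot: [0.002, 0.121, 0.993, 0.001]
force: [-0.2, 0.4, 0.7]
opening: 0.998
grip_force: 0.0
```

send_rows(commands=[[[-0.0005,-0.0003,-0.003,0,0,0,0.085],[-0.0005,-0.0003,-0.003,0,0,0,0],[-0.0005,-0.0003,-0.003,0,0,0,0],[-0.0005,-0.0003,-0.003,0,0,0,0],[-0.0005,-0.0003,-0.003,0,0,0,0],[-0.0005,-0.0003,-0.003,0,0,0,0],[-0.0005,-0.0003,-0.003,0,0,0,0],[-0.0005,-0.0003,-0.003,0,0,0,0],[-0.0005,-0.0003,-0.003,0,0,0,0]]])

```text
time: 5.1
ee_pos: [0.5115, 0.257, 0.0546]
tcp_rot: [0.0, 0.121, 0.993, 0.0]
force: [-0.0, 0.2, 2.3]
opening: 0.315
grip_force: 59.6
```

send_rows(commands=[[[0,0,0.03,0,0,0,0],[0,0,0.06,0,0,0,0],[0,0,0.1,0,0,0,0],[0,0,0.14,0,0,0,0],[0,0,0.15,0,0,0,0],[0,0,0.15,0,0,0,0],[0,0,0.15,0,0,0,0],[0,0,0.15,0,0,0,0]]])

```text
time: 5.77
ee_pos: [0.5103, 0.2565, 0.2011]
tcp_rot: [-0.002, 0.121, 0.993, -0.001]
force: [0.8, -1.0, -1.8]
opening: 0.321
grip_force: 59.3
```

send_rows(commands=[[[0.033,-0.442,0,0,0,27,0],[0.033,-0.442,0,0,0,27,0],[0.033,-0.442,0,0,0,27,0],[0.033,-0.442,0,0,0,27,0],[0.033,-0.442,0,0,0,27,0],[0.033,-0.442,0,0,0,27,0],[0.033,-0.442,0,0,0,27,0],[0.033,-0.442,0,0,0,27,0],[0.033,-0.442,0,0,0,27,0],[0.033,-0.442,0,0,0,27,0],[0.033,-0.442,0,0,0,27,0],[0.033,-0.442,0,0,0,27,0]]])

```text
time: 6.77
ee_pos: [0.5426, -0.1913, 0.2006]
tcp_rot: [-0.003, -0.111, 0.994, 0.0]
force: [-0.3, 1.3, -1.5]
opening: 0.319
grip_force: 59.8
```

send_rows(commands=[[[0,0,0,0,0,0,0],[0,0,0,0,0,0,0],[0,0,0,0,0,0,0],[0,0,0,0,0,0,0]]])

```text
time: 7.1
ee_pos: [0.5443, -0.1837, 0.2036]
tcp_rot: [-0.0, -0.115, 0.993, 0.0]
force: [-0.3, 0.2, -1.2]
opening: 0.319
grip_force: 59.8
```

```bash
cat > look.py <<'E'
from h import *; import sys
n=sys.argv[1]
s=ctrl.observe(); q=s["tcp_rot"]; print("ee",s["ee_pos"].round(4),"rotvec deg",np.degrees(Ro.from_quat([q[1],q[2],q[3],q[0]]).as_rotvec()).round(2),"F",s["force"].round(1),"M",s["moment"].round(2))
R=Ro.from_quat([q[1],q[2],q[3],q[0]]).as_matrix(); print("yaw y",np.degrees(np.arctan2(R[1,1],R[0,1])),"z",R[:,2].round(4))
w=cam("wrist"); c=cam("scene")
def red(c):
    h=cv2.cvtColor(c["pixels"],cv2.COLOR_BGR2HSV); return cv2.inRange(h,(0,150,110),(6,255,255))|cv2.inRange(h,(174,150,110),(179,255,255)),h
# wrist: flange / head
m,h=red(w); ys,xs=np.nonzero(m); P=ondepth(w,np.c_[xs,ys]); P=P[np.hypot(P[:,0]-s["ee_pos"][0],P[:,1]-s["ee_pos"][1])<.03]
print("head pts",len(P)); 
if len(P): print(P.min(0),P.max(0))
wm=cv2.inRange(h,(0,0,120),(179,50,255)); ys,xs=np.nonzero(wm); A=ondepth(w,np.c_[xs,ys]); d=A[:,:2]-s["ee_pos"][:2]; rr=np.hypot(*d.T); z0=s["ee_pos"][2]-.0486
ar=A[(rr<.06)&(rr>.028)&(A[:,2]>z0)&(A[:,2]<z0+.05)]; print("arm pts",len(ar))
if len(ar)>20:
    v=np.linalg.svd(ar[:,:2]-s["ee_pos"][:2],full_matrices=False)[2][0]; print("arm dir",np.degrees(np.arctan2(v[1],v[0])),ar[:,:2].mean(0))
a=cv2.resize(w["pixels"],(400,300)); b=cv2.resize(c["pixels"][120:330,60:340],(400,300),interpolation=2)
cv2.imwrite(f"pics/{n}.png",np.hstack([a,b]))
E
python3 look.py l1
```

```text
ee [ 0.5443 -0.1837  0.2036] rotvec deg [ 2.0680e+01 -1.7876e+02 -7.0000e-02] F [-0.3  0.2 -1.2] M [-0.   -0.    0.02]
yaw y 103.1971622783083 z [-1.e-03  6.e-04 -1.e+00]
head pts 1663
[ 0.53029845 -0.19909883  0.08045141] [ 0.56039949 -0.16875903  0.23451705]
arm pts 2093
arm dir 18.02532924150055 [ 0.50751269 -0.1953311 ]
```

View pics/l1.png

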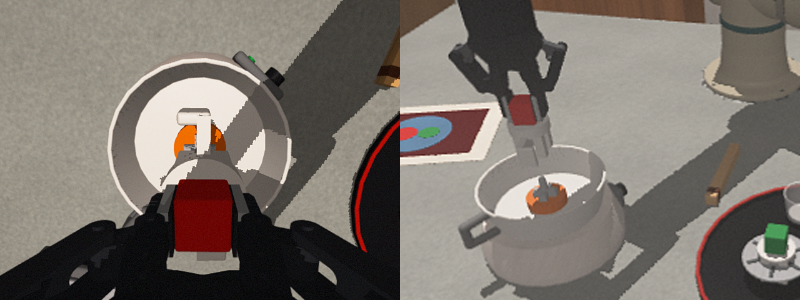

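Left half (wrist): the paddle is upright in the fingers, red head at (203,215), its arm ending above the collar. Right half (scene): the paddle hangs at (530,135) over the spindle at (545,185). Now I measure the head centre relative to the TCP.

```bash
cat > head.py <<'E'
from h import *
s=ctrl.observe(); w=cam("wrist"); e=s["ee_pos"]
h=cv2.cvtColor(w["pixels"],cv2.COLOR_BGR2HSV); m=cv2.inRange(h,(0,120,40),(6,255,255))|cv2.inRange(h,(174,120,40),(179,255,255))
ys,xs=np.nonzero(m); P=ondepth(w,np.c_[xs,ys]); P=P[(np.hypot(*(P[:,:2]-e[:2]).T)<.03)&(P[:,2]>e[2]-.01)]
zt=np.percentile(P[:,2],85); Q=P[np.abs(P[:,2]-zt)<.003]
r=cv2.minAreaRect((Q[:,:2]*1000).astype(np.float32)); b=cv2.boxPoints(r); d=np.diff(b,axis=0)
print("ee",e.round(4),"top z",zt,"n",len(Q),r,np.degrees(np.arctan2(d[:,1],d[:,0])))
E
python3 head.py
```

```text
ee [ 0.5444 -0.184   0.2041] top z 0.2338808826481778 n 7763 ((545.411865234375, -183.4491424560547), (28.83042335510254, 27.98226547241211), 14.042800903320312) [-75.95721   14.042774 104.04279 ]
```

send_rows(commands=[[[-0.0007,-0.0025,0,0,0,-0.5,0],[-0.0007,-0.0025,-0.02,0,0,-0.5,0],[-0.0007,-0.0025,-0.035,0,0,-0.5,0],[-0.0007,-0.0025,-0.04,0,0,-0.5,0],[-0.0007,-0.0025,-0.045,0,0,-0.5,0],[-0.0007,-0.0025,-0.05,0,0,-0.5,0],[-0.0007,-0.0025,-0.055,0,0,-0.5,0],[-0.0007,-0.0025,-0.055,0,0,-0.5,0],[-0.0007,-0.0025,-0.055,0,0,-0.5,0]]])

```text
time: 8.0
ee_pos: [0.5436, -0.1876, 0.1495]
tcp_rot: [0.0, -0.11, 0.994, 0.0]
force: [-0.1, -0.3, -0.5]
opening: 0.315
grip_force: 59.8
```

```bash
python3 head.py
```

```text
ee [ 0.5436 -0.1876  0.1495] top z 0.17919100073983923 n 7785 ((544.6930541992188, -187.135986328125), (28.93406867980957, 27.559152603149414), 12.478113174438477) [-77.521935  12.478093 102.478065]
```

send_rows(commands=[[[0,0.001,0,0,0,0.7,0],[0,0.001,-0.004,0,0,0.7,0],[0,0.001,-0.008,0,0,0.7,0],[0,0.001,-0.011,0,0,0.7,0],[0,0.001,-0.014,0,0,0.7,0],[0,0.001,-0.014,0,0,0.7,0]]])

```text
time: 8.55
ee_pos: [0.5432, -0.1864, 0.1341]
tcp_rot: [-0.001, -0.116, 0.993, 0.0]
force: [0.2, -1.0, -1.0]
opening: 0.319
grip_force: 59.8
```

send_rows(commands=[[[0,0,-0.004,0,0,0,0],[0,0,-0.007,0,0,0,0],[0,0,-0.009,0,0,0,0],[0,0,-0.011,0,0,0,0],[0,0,-0.012,0,0,0,0],[0,0,-0.012,0,0,0,0]]])

```text
time: 9.05
ee_pos: [0.5438, -0.1867, 0.1238]
tcp_rot: [0.0, -0.116, 0.993, -0.0]
force: [-0.4, 1.5, 5.5]
opening: 0.318
grip_force: 60.5
```

send_rows(commands=[[[0,0,-0.002,0,0,0,0],[0,0,-0.003,0,0,0,0],[0,0,-0.004,0,0,0,0],[0,0,-0.004,0,0,0,0],[0,0,-0.004,0,0,0,0],[0,0,-0.004,0,0,0,0]]])

```text
time: 9.55
ee_pos: [0.5439, -0.1867, 0.1206]
tcp_rot: [0.001, -0.116, 0.993, -0.0]
force: [-2.5, 0.6, 8.5]
opening: 0.314
grip_force: 61.1
```

```bash
python3 head.py; python3 look.py l2
```

```text
ee [ 0.5439 -0.1867  0.1206] top z 0.15031766485547465 n 7797 ((544.9465942382812, -186.20811462402344), (28.677915573120117, 27.625579833984375), 13.11562442779541) [-76.88444   13.11564  103.115555]
ee [ 0.5439 -0.1867  0.1206] rotvec deg [-2.0830e+01  1.7872e+02 -5.0000e-02] F [-2.3  1.   8.6] M [0.2  0.51 0.02]
yaw y 103.2947582571566 z [ 1.4e-03 -4.0e-04 -1.0e+00]
head pts 189
[ 0.52972038 -0.20221851  0.12285422] [ 0.5594035  -0.17511194  0.15131688]
arm pts 1924
arm dir 17.97374846806485 [ 0.50487982 -0.19898104]
```

View pics/l2.png

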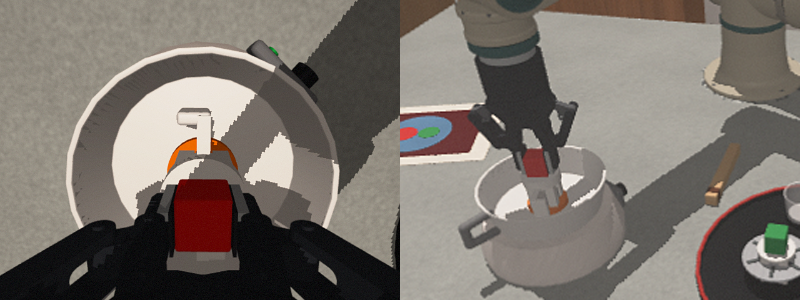

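Wrist (left) and scene (right) both show the paddle down on the collar, head at (203,215) and (537,160). Its top is at z 0.150, so the underside is at about 0.072. A little more push, then settle.

send_rows(commands=[[[0,0,-0.001,0,0,0,0],[0,0,-0.001,0,0,0,0],[0,0,-0.001,0,0,0,0],[0,0,-0.001,0,0,0,0],[0,0,-0.001,0,0,0,0],[0,0,-0.001,0,0,0,0],[0,0,-0.001,0,0,0,0],[0,0,-0.001,0,0,0,0]]])

```text
time: 10.37
ee_pos: [0.544, -0.1867, 0.1205]
tcp_rot: [0.001, -0.116, 0.993, -0.0]
force: [-5.0, 2.8, 12.1]
opening: 0.319
grip_force: 61.8
```

```bash
python3 head.py
```

```text
ee [ 0.544  -0.1867  0.1205] top z 0.15028420932226805 n 7806 ((544.9347534179688, -186.22311401367188), (28.628450393676758, 27.606016159057617), 12.916709899902344) [-77.083275  12.916705 102.91672 ]
```

At the stop: the height no longer changes while the force rose to 12 N. Grip force is 62 N.

```bash
python3 -c "
from station import close_job; print(close_job())"
```

```text
the job is handed in; nothing more can be done
None
```

The paddle is meshed on the spindle and pressed down to the collar's stop, still gripped at about 62 N, and the job was handed in at about 10.4 s; the hand-in returned no verdict.

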